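Assemble a busbar link on two insulated studs

TASK

Build up the busbar link on the two studs of the aluminium plate: first put the tall slim insulator on the low stud foot (the thin round one) and the short wide insulator on the raised stud foot (the thick square one), then lay the copper bar flat across both insulators with a stud through each of its slots, then put the tall slim black cap over the low foot's stud and the short wide black cap over the raised foot's stud, both down onto the bar. Everything must be seated upright and let go; leave the white tape roll and the circuit breaker where they are.

Things in the scene. Friction and masses are not known exactly. Their poses are not given: they have to be found in the camera images.
- low_stud: Low stud foot, fixed: thin round dark steel disc, 52 mm in diameter and 4 mm thick, with an upright steel stud 8 mm in diameter. Origin on the stud axis at the disc's underside, on a 12 mm thick aluminium plate (85 x 170 mm) on the bench; z up. Insulator seat 4 mm, stud top 67 mm (last 7 mm pointed) above the origin. The other stud stands 100 mm away, along this body's +y or -y axis.
- raised_stud: Raised stud foot, fixed on the same plate: square dark steel block, 50 x 50 mm and 18 mm thick, with an upright steel stud 8 mm in diameter. Origin on the stud axis at the block's underside, on the 12 mm plate; z up. Insulator seat 18 mm, stud top 67 mm (last 7 mm pointed) above the origin, level with the other stud's top.
- tall_insulator_c (a point): Centre (half-way up, on the axis) of the tall slim insulator, loose: a brown ribbed ring-shaped spacer 36 mm in outer diameter and 40 mm tall with a straight 16 mm through bore, about 0.1 kg. Its z axis points up; it stands upright at the start. 
- wide_insulator_c (a point): Centre (half-way up, on the axis) of the short wide insulator, loose: a brown ribbed ring-shaped spacer 48 mm in outer diameter and 26 mm tall with a straight 16 mm through bore, about 0.1 kg. Its z axis points up; it stands upright at the start. 
- bar_c (a point): Centre of the copper bar, loose: 160 mm long (x axis), 36 mm wide (y axis), 10 mm thick (z axis), about 0.35 kg, flat on the bench. Two through slots, each 24 mm long (along x) and 16 mm wide, centred 50 mm either side of the centre; either way round fits. On the insulators its underside is 44 mm above the stud feet's origins.
- tall_cap_c (a point): Centre (half-way up, on the axis) of the tall slim cap, loose: a black fluted plastic cap 34 mm in diameter and 44 mm tall, closed on top, with a 16 mm bore 18 mm deep in its underside, 0.06 kg. The bore goes over the stud end until the cap's underside rests on the bar. Its z axis points up; it stands upright at the start. 
- wide_cap_c (a point): Centre (half-way up, on the axis) of the short wide cap, loose: a black fluted plastic cap 48 mm in diameter and 28 mm tall, closed on top, with a 16 mm bore 18 mm deep in its underside, 0.06 kg. The bore goes over the stud end until the cap's underside rests on the bar. Its z axis points up; it stands upright at the start. 
- tape: Bystander: a white roll of tape lying flat, 56 mm in diameter, 19 mm high. Origin at the centre of its underside. Leave it where it is.
- breaker: Bystander: a white two-pole circuit breaker block lying on its back, 70 mm long (x), 36 mm wide (y), 53 mm high with its black toggle. Origin at the centre of its underside. Leave it where it is.
Things that resemble listed ones, but are neither listed nor needed, are in the scene too. What is shaped like the part that bears tall_insulator_c but pink is not meant.

How it is judged:
By the outcome, as a careful person would: the job done as asked, in the order asked, and still so for the second after the job is handed in, with the robot touching nothing.
It also fails if it takes over 131 s, if anything falls off the work surface, if the arm or the gripper's body presses on something with over 40 N, if the wrist force passes 120 N, or if a joint passes its speed limit or range.

ROBOT

A 7-joint arm with a two-finger parallel gripper is mounted at the origin on the work surface. World frame = base frame: x ahead of the robot, y to its left, z up, the work surface at z = 0. Lengths are in m, angles in rad, forces in N, time in s.
With the tool pointing down it reaches from about 0.425 to 0.8 m from the base axis. Payload 8.3 kg.
Tool frame: the origin (TCP) lies midway between the tips of the shut fingers; the grasp point (between the pads) lies env.pinch_z behind it (env.pinch_z is the distance from the TCP to the grasp point, in m); y points along the fingers, z is the direction in which the jaws open and shut, and the axes are right-handed (so a half turn about y gives the same grasp; the last joint's range is limited). The gripper opens to 85 mm and grips with 20 to 120 N. Pads are 22 mm wide; open, the fingers measure 114 mm over their backs; the gripper's body (76 mm by 85 mm) begins 54 mm behind the grasp point. The pads swing forward as they close: fully open they stand 13 mm farther back than shut.
Start: joints at [-1.307, 0.383, 0.016, 1.37, -0.006, 1.388, -0.046], TCP at [0.201, 0.592, 0.231] pointing down, gripper open.
Joint ranges: [-2.95, 2.95], [-0.25, 2.06], [-1.52, 1.56], [0.18, 2.33], [-1.44, 4.58], [0.02, 2.06], [-3.01, 3.01]. Speed limits (rad/s): [2.39, 2.39, 3.01, 3.01, 3.14, 3.14, 3.14].

INTERFACE

Orientations are given as a unit quaternion [x, y, z, w].
In Python, from plant import env, imaging gives the robot as it stands.
- The arm moves only by the tool jog_arm, never from a script. Its argument "moves" is text: rows parted by semicolons, each of 5 numbers parted by spaces: the opening, from -1 (shut) to 1 (fully open), so that 0 is half open, then the shift along the world's x, y, z in cm, then the turn about the world's z in degrees. A call has 1 to 12 rows; each row shifts and turns the commanded pose from where the row before left it; what a row does not reach is not made up. A row lasts 1/12 s, in which the tool goes at most 41.7 mm and 7.16 degrees, less where a joint would pass 70% of its speed; a pose out of reach is approached as far as the arm can. A call is refused whole if a number of a shift passes 4.17 or a number of a turn 7.16, either way. A call with a gripper value outside its range is refused whole. The fingers move at their own pace and stop on an object; "force" is the grip in N (left out, the last holds). Time passes only in rows, so rows that do not move let the fingers close. It gives the time, the measured TCP pose, the force and the opening at its end, in the units of the state.
- env.observe(): the state, without advancing time (a new reading comes with each control period).
- imaging.camera(name): name is "side" or "top"; returns the picture (400x640x3 uint8, red, green, blue); there is no depth.
- imaging.camera_info(name): a dict with "K" (3x3 intrinsics, pixels), "dist_coeffs" ([k1, k2, p1, p2, k3] as OpenCV has them; the pictures are not rectified), "world_from_camera" (4x4, takes a point from camera to world coordinates). Camera axes: x right, y up, looking along -z (the intrinsics and any distortion apply to the point x, -y, -z); pixel columns grow to the right and rows downward; lengths in m; the calibration is good to about 2 mm. A picture is of the moment at which its call begins. camera_info takes no time and is no camera call.
- env.finish_job(): hands the job in, once; it reports no verdict.
The state is a dict: "t": time; "joint_pos": joint angles; "qvel": joint speeds; "tau": joint torques, N m; "eef_pos": TCP position; "tcp_rot": TCP orientation; "contact_force": force on the tool from outside, world axes, zero at the start; "moment": the same for the moment, N m; "grip_width": opening from 0.0 (shut) to 1.0 (fully open).
Only numpy, scipy, OpenCV 4.12 (cv2) and the standard library are available. Lean on these libraries where they do the work, as an engineer would, in place of code of your own. Each camera call takes 0.05 s, during which the arm holds its last target. There are 200 camera calls.

## Working session

There is one attempt and no reset: what is moved stays moved. The work goes in short steps, Python scripts to look and compute and a tool call to move; the robot and the scene stay as the last step left them, time stands still between calls to the robot, and variables do not carry over. Pictures are saved under pics/ and viewed, about 12 in all and at most 16, crops included, and the job is handed in when it is done.

Besides the shell and the picture viewer there is one more tool, called after "Emit:" in YAML: its name, and indented under it one key for each argument. jog_arm: Moves the arm, as the interface text tells. Its arguments: {"type":"object","properties":{"moves":{"type":"string"},"force":{"type":"number"}},"required":["moves"]}

```bash
mkdir -p pics
cat > h.py <<'E'
import numpy as np, cv2
from plant import env, imaging
def shot(name,fn=None):
    im=imaging.camera(name)
    if fn: cv2.imwrite('pics/'+fn,cv2.cvtColor(im,cv2.COLOR_RGB2BGR))
    return im
def ray(name,uv):
    c=imaging.camera_info(name); T=np.array(c['world_from_camera'])
    p=cv2.undistortPoints(np.array([[uv]],float),np.array(c['K']),np.array(c['dist_coeffs']))[0,0]
    return T[:3,3], T[:3,:3]@np.array([p[0],-p[1],-1.0])
def onz(name,uv,z):
    o,d=ray(name,uv); return o+d*(z-o[2])/d[2]
def proj(name,P):
    c=imaging.camera_info(name); T=np.array(c['world_from_camera'])
    q=(np.atleast_2d(P)-T[:3,3])@T[:3,:3]; q=q*[1,-1,-1]
    return cv2.projectPoints(q.astype(float),np.zeros(3),np.zeros(3),np.array(c['K']),np.array(c['dist_coeffs']))[0][:,0]
def st():
    s=env.observe(); print({k:np.round(s[k],3).tolist() for k in ['t','eef_pos','tcp_rot','contact_force','grip_width']}); return s
E
python3 - <<'E'
from h import *
shot('top','t0.png');shot('side','s0.png');st();print(env.pinch_z)
for n in('top','side'):
  c=imaging.camera_info(n);print(np.round(c['world_from_camera'],3),np.round(c['K'],1).tolist(),c['dist_coeffs'])
E
```

```text
{'t': 0.1, 'eef_pos': [0.2, 0.591, 0.23], 'tcp_rot': [0.698, -0.115, 0.115, -0.697], 'contact_force': [-0.295, 0.453, -1.117], 'grip_width': 0.998}
0.0187
[[ 0.026  0.991 -0.129  0.43 ]
 [-1.     0.027  0.008 -0.032]
 [ 0.012  0.129  0.992  0.942]
 [ 0.     0.     0.     1.   ]] [[411.9, 0.0, 320.6], [0.0, 411.9, 203.9], [0.0, 0.0, 1.0]] [-0.09789855  0.          0.          0.          0.        ]
[[ 0.861  0.256 -0.439 -0.018]
 [-0.508  0.461 -0.728 -0.966]
 [ 0.016  0.85   0.527  0.744]
 [ 0.     0.     0.     1.   ]] [[503.1, 0.0, 324.5], [0.0, 503.1, 210.9], [0.0, 0.0, 1.0]] [0.03854495 0.         0.         0.         0.        ]
```

View pics/t0.png

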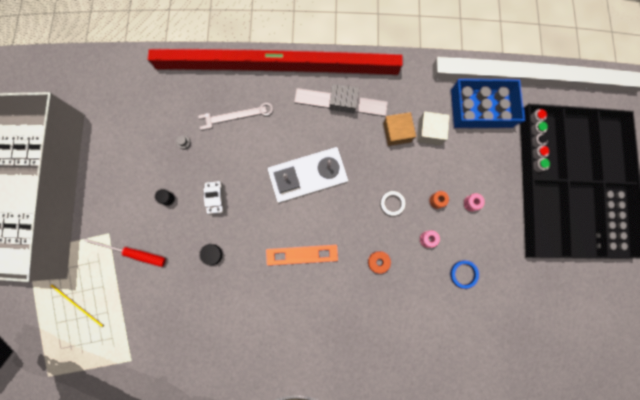

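View pics/s0.png

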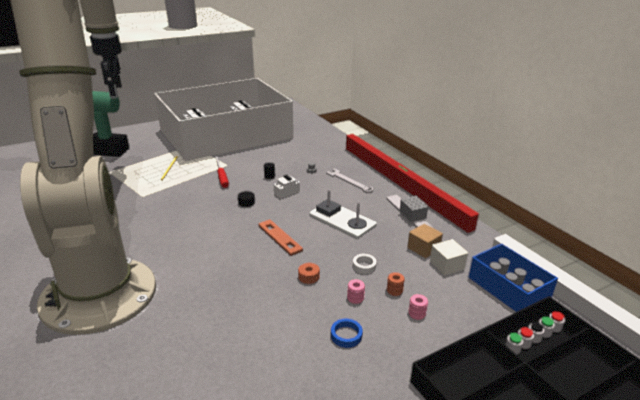

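Top view: block foot (286,180) and disc foot (328,167) on the plate, bar (302,255), wide insulator (379,262), tall insulator (440,200), wide cap (211,255), tall cap (165,197), tape (393,203), breaker (213,197). The side view agrees, and the arm is clear of all of them. Next I measure.

```bash
cat > m.py <<'E'
from h import *
def blob(im,mask,uv,r=60):
    n,l,s,c=cv2.connectedComponentsWithStats(mask.astype(np.uint8))
    ok=[i for i in range(1,n) if s[i,4]>25]
    i=min(ok,key=lambda i:np.hypot(*(c[i]-uv))); m=(l==i).astype(np.uint8)
    cn=max(cv2.findContours(m,cv2.RETR_EXTERNAL,cv2.CHAIN_APPROX_NONE)[0],key=cv2.contourArea)
    M=cv2.moments(cn); return np.array([M['m10']/M['m00'],M['m01']/M['m00']]),cn,s[i]
def masks(im):
    hsv=cv2.cvtColor(im,cv2.COLOR_RGB2HSV);H,S,V=[hsv[...,k].astype(int) for k in range(3)]
    return {'orange':(H<14)&(S>130)&(V>60),'black':(V<75),'white':(V>190)&(S<40)}
E
python3 - <<'E'
from m import *
ims={n:cv2.cvtColor(cv2.imread(f'pics/{f}'),cv2.COLOR_BGR2RGB) for n,f in(('top','t0.png'),('side','s0.png'))}
mk={n:masks(i) for n,i in ims.items()}
for nm,col,z,tu,su in [('tall_ins','orange',.02,(440,200),(396,284)),('wide_ins','orange',.013,(379,262),(309,273)),('bar','orange',.005,(302,255),(280,237)),('tall_cap','black',.022,(165,197),(269,170)),('wide_cap','black',.014,(211,255),(246,198)),('block','black',.021,(286,180),(327,207)),('disc','black',.016,(328,167),(357,223)),('plate','white',.012,(308,175),(343,220))]:
    for n,uv in(('top',tu),('side',su)):
        c,cn,s=blob(ims[n],mk[n][col],uv); print(nm,n,np.round(c,1),s.tolist(),np.round(onz(n,c,z),4), np.round(cv2.minAreaRect(cn),1) if 0 else '')
        if nm in('bar','plate') and n=='top':
            b=cv2.boxPoints(cv2.minAreaRect(cn)); w=np.array([onz(n,p,.01 if nm=='bar' else .012)[:2] for p in b]);print(np.round(w,4).tolist(),np.round(np.linalg.norm(np.roll(w,-1,0)-w,axis=1),4), np.round(np.degrees(np.arctan2(*(np.roll(w,-1,0)-w).T[::-1])),1), np.round(w.mean(0),4))
im=ims['top'];a=cv2.resize(im[145:205,255:360],None,fx=5,fy=5,interpolation=cv2.INTER_CUBIC)
b=cv2.resize(ims['side'][180:240,300:405],None,fx=5,fy=5,interpolation=cv2.INTER_CUBIC)
cv2.imwrite('pics/c0.png',cv2.cvtColor(np.vstack([a,b]),cv2.COLOR_RGB2BGR)[:600])
E
```

```text
tall_ins top [439.1 199.4] [430, 191, 19, 17, 242] [ 0.5675 -0.3099  0.02  ] 
tall_ins side [395.1 283.6] [387, 273, 17, 23, 301] [ 0.5668 -0.306   0.02  ] 
wide_ins top [379.  262.1] [368, 252, 23, 22, 349] [ 0.4224 -0.1737  0.013 ] 
wide_ins side [308.5 272.8] [299, 263, 20, 20, 341] [ 0.4219 -0.1713  0.013 ] 
bar top [301.7 254.8] [267, 245, 71, 20, 907] [0.4345 0.0006 0.005 ] 
[[0.4442, 0.0808], [0.4589, -0.0766], [0.4246, -0.0796], [0.41, 0.0771]] [0.1581 0.0345 0.1575 0.0344] [ -84.6 -174.9   95.3    6.1] [4.344e-01 4.000e-04]
bar side [280.4 237.2] [259, 220, 43, 35, 491] [ 0.434 -0.001  0.005] 
tall_cap top [165.  197.4] [156, 190, 20, 16, 235] [0.5547 0.3162 0.022 ] 
tall_cap side [269.  170.8] [264, 163, 11, 17, 165] [0.5526 0.318  0.022 ] 
wide_cap top [211.4 254.5] [201, 245, 22, 20, 361] [0.4291 0.2035 0.014 ] 
wide_cap side [245.8 199.1] [238, 192, 17, 15, 228] [0.427  0.2053 0.014 ] 
block top [342.  108.9] [330, 105, 25, 9, 124] [ 0.7751 -0.0834  0.021 ] 
block side [327.5 210.9] [317, 206, 23, 10, 102] [0.5916 0.0281 0.021 ] 
disc top [342.  108.9] [330, 105, 25, 9, 124] [ 0.7769 -0.0837  0.016 ] 
disc side [327.5 210.9] [317, 206, 23, 10, 102] [0.5959 0.0349 0.016 ] 
plate top [307.1 173.9] [268, 147, 80, 55, 1804] [ 0.6194 -0.0063  0.012 ] 
[[0.6329, 0.0883], [0.6889, -0.0747], [0.6067, -0.1009], [0.5521, 0.0604]] [0.1723 0.0863 0.1702 0.0856] [ -71.  -162.3  108.7   19.1] [ 0.6202 -0.0067]
plate side [345.  219.8] [310, 207, 67, 29, 620] [ 0.6169 -0.0214  0.012 ]
```

View pics/c0.png

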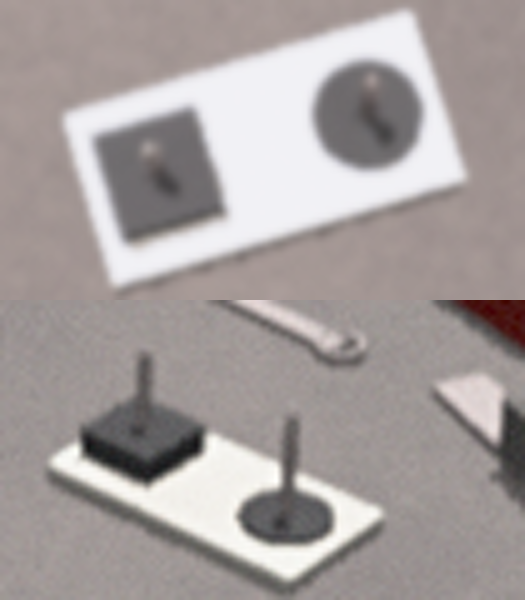

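```bash
cat > r.py <<'E'
from m import *
im=cv2.cvtColor(cv2.imread('pics/t0.png'),cv2.COLOR_BGR2RGB)
hsv=cv2.cvtColor(im,cv2.COLOR_RGB2HSV)
roi=np.zeros((400,640),np.uint8); cv2.fillPoly(roi,[np.array([(270,168),(337,150),(345,177),(279,199)])],1)
for t in(120,140,160):
  for nm,uv,z in(('block',(287,180),.030),('disc',(328.5,167.5),.016)):
    c,cn,s=blob(im,(hsv[...,2]<t)&(roi>0),uv); print(t,nm,np.round(c,2),s.tolist(),np.round(onz('top',c,z),4),np.round(cv2.minEnclosingCircle(cn)[0],1),np.round(cv2.minAreaRect(cn)[0],1))
for nm,a,b in(('blocktip',(285,174),(329,190.6)),('disctip',(329.2,160),(358.2,203))):
  print(nm,np.round(onz('top',a,.077),4),np.round(onz('side',b,.079),4))
print('side bases',np.round(onz('side',(327.6,206),.030),4),np.round(onz('side',(356.8,224.4),.016),4),'discctr side',np.round(onz('side',(357.3,223.4),.016),4),'blockctr',np.round(onz('side',(328.4,206.8),.030),4))
E
python3 r.py
```

```text
120 block [286.61 180.22] [276, 169, 23, 24, 357] [0.6001 0.0389 0.03  ] [286.8 180.3] [286.7 180.1]
120 disc [327.99 168.33] [319, 159, 19, 19, 265] [ 0.633 -0.054  0.016] [328.  167.9] [328. 168.]
140 block [286.54 179.85] [275, 168, 24, 25, 422] [0.6009 0.039  0.03  ] [286.5 180. ] [286.6 179.8]
140 disc [328.1  167.57] [318, 158, 21, 20, 321] [ 0.6348 -0.0542  0.016 ] [328.  167.7] [328.3 167.8]
160 block [286.46 179.86] [274, 167, 26, 27, 464] [0.6009 0.0392 0.03  ] [286.6 179.8] [286.6 179.8]
160 disc [328.03 167.6 ] [318, 158, 21, 21, 349] [ 0.6347 -0.054   0.016 ] [327.9 167.7] [328. 168.]
blocktip [0.6047 0.0392 0.077 ] [0.5991 0.0351 0.079 ]
disctip [ 0.638  -0.0547  0.077 ] [ 0.6317 -0.0569  0.079 ]
side bases [0.5973 0.0374 0.03  ] [ 0.6288 -0.0605  0.016 ] discctr side [ 0.6326 -0.0571  0.016 ] blockctr [0.597  0.0328 0.03  ]
```

```bash
cat >> h.py <<'E'
from scipy.spatial.transform import Rotation as R
def tool():
    s=st(); M=R.from_quat(s['tcp_rot']).as_matrix()
    print('yaxis',np.round(M[:,1],3),'jaw deg',round(np.degrees(np.arctan2(M[1,2],M[0,2])),1),'j',np.round(s['joint_pos'],2))
E
python3 -c "
from h import *
tool()"
```

```text
{'t': 0.1, 'eef_pos': [0.2, 0.591, 0.23], 'tcp_rot': [0.698, -0.115, 0.115, -0.697], 'contact_force': [-0.295, 0.453, -1.117], 'grip_width': 0.998}
yaxis [-0.001 -0.002 -1.   ] jaw deg 71.3 j [-1.31  0.38  0.02  1.37 -0.01  1.39 -0.05]
```

Emit:
jog_arm:
  moves: "1 1.5 -3.6 0 -3;1 1.5 -3.6 0 -3;1 1.5 -3.6 0 -3;1 1.5 -3.6 0 -3;1 1.5 -3.6 0 -3;1 1.5 -3.6 0 -3;1 1.5 -3.6 0 -3;1 1.5 -3.6 0 -3;1 1.5 -3.6 0 -3;1 1.5 -3.6 0 -3;1 1.5 -3.6 0 -3;1 1.5 -3.6 0 -3"
  force: 30

```text
t: 1.1
eef_pos: [0.3806, 0.1579, 0.2311]
tcp_rot: [-0.628, 0.326, -0.326, 0.628]
contact_force: [1.5, -0.1, 0.6]
grip_width: 0.997
```

Emit:
jog_arm:
  moves: "1 1.5 -3.6 0 -2;1 1.5 -3.6 0 -2;1 1.5 -3.6 0 -2;1 1.5 -3.6 0 -2;1 1.5 -3.6 0 -2;1 1.5 -3.6 0 -2;1 1.5 -3.6 0 -2;1 1.5 -3.6 0 -2;1 1.5 -3.6 -1 -2;1 1.5 -3.6 -1 -2;1 1.5 -3.6 -1 -2;1 0 -3.6 -1 -2"

```text
t: 2.1
eef_pos: [0.5479, -0.2724, 0.1895]
tcp_rot: [0.547, -0.448, 0.448, -0.547]
contact_force: [1.5, 0.8, -0.0]
grip_width: 0.999
```

Emit:
jog_arm:
  moves: "1 1 -1.8 -1.5 0;1 0.9 -1.8 -1.5 0;1 0 0 -2 0;1 0 0 -2 0;1 0 0 0 0"

```text
t: 2.52
eef_pos: [0.5624, -0.3069, 0.1163]
tcp_rot: [0.547, -0.451, 0.446, -0.546]
contact_force: [0.0, 0.6, -0.5]
grip_width: 1.0
```

Run:
```python
from h import *
a=shot('top');b=shot('side');tool()
o=lambda im,x,y:cv2.resize(im[y:y+100,x:x+160],None,fx=3,fy=3,interpolation=cv2.INTER_CUBIC)
cv2.imwrite('pics/c1.png',cv2.cvtColor(np.vstack([o(a,360,140),o(b,320,200)])[:600],cv2.COLOR_RGB2BGR))
p=env.observe()['eef_pos'];print(proj('top',p),proj('side',p))
```

```text
{'t': 2.617, 'eef_pos': [0.564, -0.308, 0.121], 'tcp_rot': [0.547, -0.449, 0.448, -0.546], 'contact_force': [0.56, -0.151, 0.388], 'grip_width': 1.001}
yaxis [-0.002  0.001 -1.   ] jaw deg 11.3 j [-0.08  0.6   0.78  1.49 -0.43  1.23  0.96]
[[452.50546749 194.12633287]] [[398.79966913 247.43008246]]
```

View pics/c1.png

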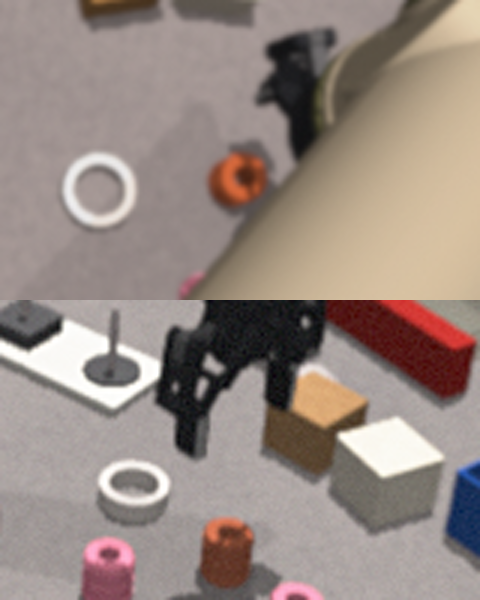

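The side view puts the fingertip midpoint at about (398,243), matching the TCP projection, so the robot frame and the side camera agree. The insulator lies below between the fingers. I'm going down.

Emit:
jog_arm:
  moves: "1 0.3 0.1 -3 0;1 0 0 -3 0;1 0 0 -3 0;1 0 0 -1.5 0;1 0 0 -1 0;1 0 0 0 0;-1 0 0 0 0;-1 0 0 0 0;-1 0 0 0 0;-1 0 0 0 0;-1 0 0 0 0;-1 0 0 0 0"
  force: 30

```text
t: 3.62
eef_pos: [0.5684, -0.3075, 0.0078]
tcp_rot: [-0.546, 0.448, -0.449, 0.547]
contact_force: [-1.1, 0.7, 6.7]
grip_width: 0.406
```

Emit:
jog_arm:
  moves: "-1 0 0 0 0;-1 0 0 0 0;-1 0 0 1 0;-1 0 0 3 0;-1 0 0 3 0;-1 0 0 3 0;-1 0 0 3 0;-1 0 0 0 0"

```text
t: 4.28
eef_pos: [0.5698, -0.3094, 0.1438]
tcp_rot: [-0.546, 0.445, -0.452, 0.547]
contact_force: [0.1, -1.1, -0.4]
grip_width: 0.404
```

Emit:
jog_arm:
  moves: "-1 0.9 3.6 0 1;-1 0.9 3.6 0 1;-1 0.9 3.6 0 1;-1 0.9 3.6 0 1;-1 0.9 3.6 0 1;-1 0.9 3.6 -1 1;-1 1 3.6 -1 1;-1 0 0.2 -1 1;-1 0 0 0 0;-1 0 0 0 0"

```text
t: 5.12
eef_pos: [0.631, -0.0531, 0.106]
tcp_rot: [0.577, -0.409, 0.409, -0.576]
contact_force: [0.4, -1.6, -0.2]
grip_width: 0.407
```

Run:
```python
from h import *
a=shot('top');b=shot('side');tool()
o=lambda im,x,y:cv2.resize(im[y:y+75,x:x+120],None,fx=4,fy=4,interpolation=cv2.INTER_CUBIC)
cv2.imwrite('pics/c2.png',cv2.cvtColor(np.vstack([o(a,280,120),o(b,310,170)]),cv2.COLOR_RGB2BGR))
```

```text
{'t': 5.217, 'eef_pos': [0.631, -0.055, 0.107], 'tcp_rot': [0.576, -0.41, 0.411, -0.576], 'contact_force': [0.506, -0.387, -0.599], 'grip_width': 0.402}
yaxis [ 0.001 -0.001 -1.   ] jaw deg 19.1 j [-0.47  0.57  0.72  1.53 -0.4   1.19  0.66]
```

View pics/c2.png

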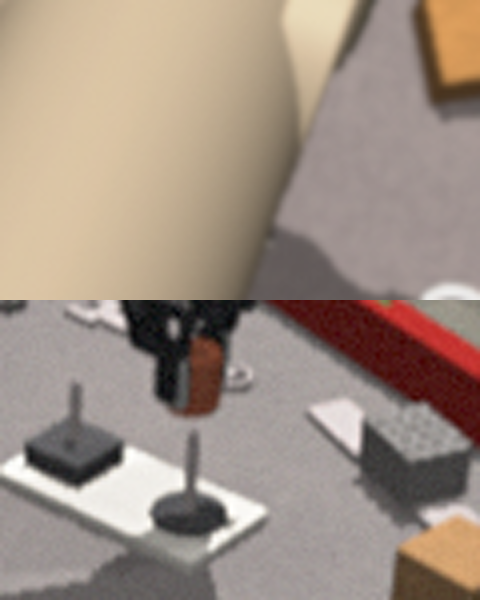

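Run:
```python
from h import *
print(onz('side',(358,195.2),.099),onz('side',(358.75,203),.078))
for z in(.099,.079): print(proj('side',[.632,-.0552,z]))
print(proj('side',[[.634,-.0555,.016],[.632,-.057,.016],[.632,-.057,.079]]))
```

```text
[ 0.63340867 -0.05148421  0.099     ] [ 0.63389714 -0.05618209  0.078     ]
[[358.35018208 195.96987784]]
[[357.94644181 202.67929042]]
[[357.41181626 222.97128443]
 [357.09722482 223.44434077]
 [358.3352043  202.99300528]]
```

Emit:
jog_arm:
  moves: "-1 0.2 -0.1 -1 0;-1 0 0 -2 0;-1 0 0 -1.5 0;-1 0 0 -1.5 0;-1 0 0 0 0;-1 0 0 0 0"

```text
t: 5.72
eef_pos: [0.6331, -0.0553, 0.0457]
tcp_rot: [0.577, -0.41, 0.409, -0.576]
contact_force: [-0.6, -0.6, -0.3]
grip_width: 0.405
```

Emit:
jog_arm:
  moves: "-1 0 0 -1.5 0;-1 0 0 -0.5 0;-1 0 0 0 0;-1 0 0 0 0"

```text
t: 6.05
eef_pos: [0.6335, -0.0545, 0.0267]
tcp_rot: [0.577, -0.409, 0.409, -0.576]
contact_force: [0.2, 0.6, -0.8]
grip_width: 0.407
```

Emit:
jog_arm:
  moves: "-1 0 0 -0.2 0;-1 0 0 -0.2 0;-1 0 0 0 0;-1 0 0 0 0"

```text
t: 6.38
eef_pos: [0.6343, -0.0543, 0.0237]
tcp_rot: [-0.576, 0.409, -0.41, 0.577]
contact_force: [-2.2, 0.9, 6.7]
grip_width: 0.405
```

Emit:
jog_arm:
  moves: "1 0 0 0 0;1 0 0 0 0;1 0 0 0 0;1 0 0 0 0;1 0 0 0 0;1 0 0 0 0;1 0 0 2 0;1 0 0 4 0;1 0 0 4 0;1 0 0 4 0;1 -1.5 -2 2 -1;1 -3 -2.5 0 -1"

```text
t: 7.38
eef_pos: [0.5932, -0.0974, 0.1876]
tcp_rot: [-0.569, 0.415, -0.421, 0.572]
contact_force: [-0.5, -0.6, 0.6]
grip_width: 1.002
```

Emit:
jog_arm:
  moves: "1 -3 -1.3 -1 0;1 -3 -1.3 -1 0;1 -3 -1.3 -2 0;1 -3 -1.3 -2 0;1 -3 -1.3 -2 0;1 -1.7 -0.7 0 0;1 0 0 0 0;1 0 0 0 0"

```text
t: 8.05
eef_pos: [0.421, -0.1713, 0.1025]
tcp_rot: [-0.569, 0.42, -0.42, 0.57]
contact_force: [0.9, 0.7, 1.2]
grip_width: 1.002
```

Run:
```python
from h import *
a=shot('top');b=shot('side');tool()
o=lambda im,x,y:cv2.resize(im[y:y+75,x:x+120],None,fx=4,fy=4,interpolation=cv2.INTER_CUBIC)
cv2.imwrite('pics/c3.png',cv2.cvtColor(np.vstack([o(b,310,170),o(b,250,225)]),cv2.COLOR_RGB2BGR))
```

```text
{'t': 8.15, 'eef_pos': [0.423, -0.171, 0.103], 'tcp_rot': [-0.569, 0.419, -0.419, 0.57], 'contact_force': [0.988, 0.214, 0.872], 'grip_width': 1.002}
yaxis [ 0.002 -0.    -1.   ] jaw deg 17.3 j [-0.49  0.17  0.88  2.02 -0.15  1.02  0.77]
```

View pics/c3.png

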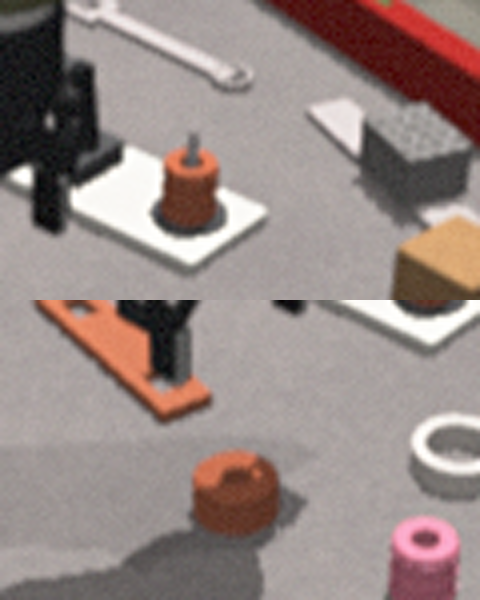

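The tall insulator is seated upright with the stud sticking out of it (crop 193,150). Now I pick up the wide insulator.

Emit:
jog_arm:
  moves: "1 0 -0.1 -3 0;1 0 0 -3 0;1 0 0 -2 0;1 0 0 -1.2 0;1 0 0 -0.6 0;1 0 0 0 0;-1 0 0 0 0;-1 0 0 0 0;-1 0 0 0 0;-1 0 0 0 0;-1 0 0 0 0;-1 0 0 0 0"

```text
t: 9.15
eef_pos: [0.4225, -0.1721, 0.0055]
tcp_rot: [-0.569, 0.419, -0.42, 0.57]
contact_force: [-2.5, 1.3, 7.6]
grip_width: 0.548
```

Emit:
jog_arm:
  moves: "-1 0 0 1 0;-1 0 0 3 0;-1 0 0 4 0;-1 0 0 4 0;-1 0 0 2 0;-1 2.5 2.5 0 0;-1 2.5 2.5 0 0;-1 2.5 2.5 0 0;-1 2.5 2.5 0 0;-1 2.5 2.5 0 1;-1 2.5 2.5 0 1;-1 2.5 2.5 0 0"

```text
t: 10.15
eef_pos: [0.5975, 0.0044, 0.1453]
tcp_rot: [-0.577, 0.409, -0.409, 0.577]
contact_force: [0.7, -1.0, -0.6]
grip_width: 0.544
```

Emit:
jog_arm:
  moves: "-1 0.2 3.2 -1.5 0;-1 0 0 -1.5 0;-1 0 0 -1 0;-1 0 0 0 0;-1 0 0 0 0"

```text
t: 10.57
eef_pos: [0.5981, 0.0334, 0.1048]
tcp_rot: [0.577, -0.41, 0.41, -0.576]
contact_force: [-0.2, 0.0, -0.7]
grip_width: 0.547
```

Run:
```python
from h import *
b=shot('side');tool()
o=lambda im,x,y:cv2.resize(im[y:y+75,x:x+100],None,fx=6,fy=6,interpolation=cv2.INTER_CUBIC)
cv2.imwrite('pics/c4.png',cv2.cvtColor(o(b,290,160),cv2.COLOR_RGB2BGR))
```

```text
{'t': 10.617, 'eef_pos': [0.599, 0.033, 0.105], 'tcp_rot': [-0.576, 0.41, -0.41, 0.576], 'contact_force': [-0.197, -1.145, -0.385], 'grip_width': 0.548}
yaxis [ 0.001 -0.    -1.   ] jaw deg 19.1 j [-0.65  0.5   0.73  1.64 -0.36  1.14  0.51]
```

View pics/c4.png

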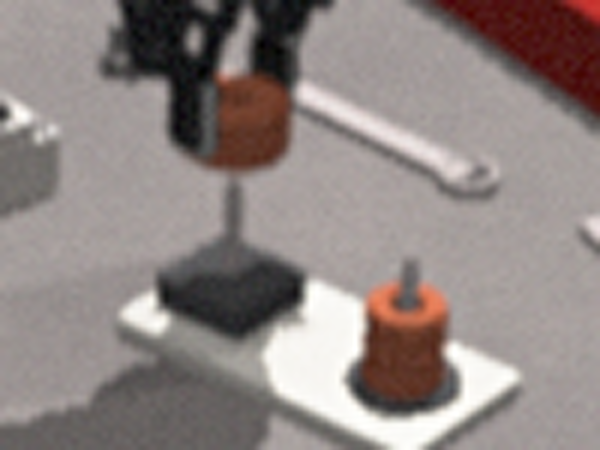

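Emit:
jog_arm:
  moves: "-1 0.1 0.4 -1 0;-1 0 0 -1.5 0;-1 0 0 -1.5 0;-1 0 0 -1.5 0;-1 0 0 0 0;-1 0 0 0 0"

```text
t: 11.12
eef_pos: [0.6003, 0.0394, 0.049]
tcp_rot: [-0.576, 0.409, -0.41, 0.577]
contact_force: [3.3, 1.7, -3.4]
grip_width: 0.546
```

Emit:
jog_arm:
  moves: "-1 0 0 -0.8 0;-1 0 0 -0.3 0;-1 0 0 -0.3 0;-1 0 0 -0.2 0;-1 0 0 0 0;-1 0 0 0 0"

```text
t: 11.62
eef_pos: [0.6005, 0.0393, 0.0355]
tcp_rot: [-0.576, 0.409, -0.409, 0.578]
contact_force: [-3.2, 3.1, 17.0]
grip_width: 0.548
```

Emit:
jog_arm:
  moves: "1 0 0 0.1 0;1 0 0 0 0;1 0 0 0 0;1 0 0 0 0;1 0 0 0 0;1 0 0 2 0;1 0 0 4 0;1 0 0 4 0;1 0 0 3 0;1 -2 0 1 -4;1 -3.5 -0.5 0 -5;1 -3.5 -0.8 -1 -4.6"

```text
t: 12.62
eef_pos: [0.5105, 0.026, 0.1659]
tcp_rot: [-0.522, 0.475, -0.476, 0.524]
contact_force: [-0.5, -0.1, 0.7]
grip_width: 1.001
```

Emit:
jog_arm:
  moves: "1 -3.5 -1.3 -3 0;1 -3.5 -1.2 -3 0;1 -0.6 0 -1 0;1 0 0 0 0;1 0 0 0 0"

```text
t: 13.03
eef_pos: [0.4428, 0.0044, 0.1023]
tcp_rot: [-0.524, 0.475, -0.475, 0.524]
contact_force: [1.0, -0.8, 0.3]
grip_width: 1.001
```

Run:
```python
from h import *
b=shot('side');tool()
o=lambda im,x,y:cv2.resize(im[y:y+105,x:x+140],None,fx=5,fy=5,interpolation=cv2.INTER_CUBIC)
cv2.imwrite('pics/c5.png',cv2.cvtColor(o(b,245,160),cv2.COLOR_RGB2BGR))
```

```text
{'t': 13.083, 'eef_pos': [0.444, 0.004, 0.103], 'tcp_rot': [-0.524, 0.474, -0.475, 0.525], 'contact_force': [0.556, -1.238, -0.464], 'grip_width': 1.001}
yaxis [ 0.002  0.    -1.   ] jaw deg 5.7 j [-0.89  0.13  0.88  2.04 -0.12  1.02  0.14]
```

View pics/c5.png

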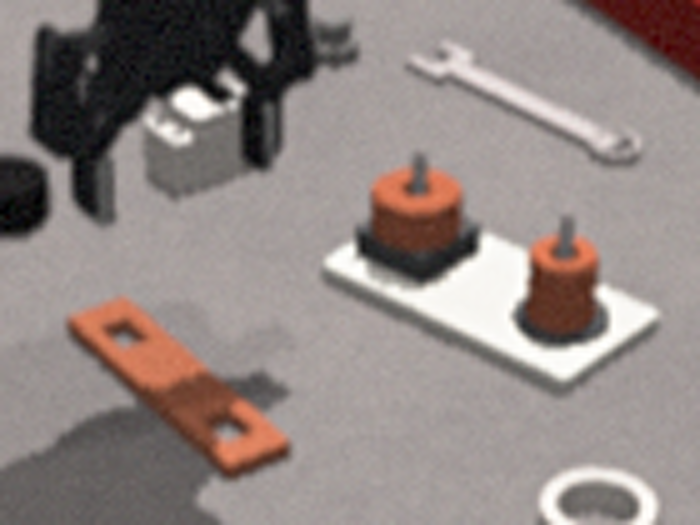

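Both insulators are seated, with studs protruding at crop (419,170) and (566,235). The bar's slots are at (125,332) and (228,425). I'll lower onto its centre.

Emit:
jog_arm:
  moves: "1 -0.9 -0.3 -3 0;1 0 0 -3 0;1 0 0 -2 0;1 0 0 -1 0;1 0 0 -0.5 0;1 0 0 0 0;1 0 0 0 0"
  force: 60

```text
t: 13.67
eef_pos: [0.435, 0.001, 0.0079]
tcp_rot: [-0.524, 0.474, -0.475, 0.524]
contact_force: [0.8, -0.2, -0.1]
grip_width: 1.002
```

Emit:
jog_arm:
  moves: "1 0 0 -0.5 0;1 0 0 0 0;-1 0 0 0 0;-1 0 0 0 0;-1 0 0 0 0;-1 0 0 0 0;-1 0 0 0 0;-1 0 0 0 0;-1 0 0 0 0;-1 0 0 0 0"

```text
t: 14.5
eef_pos: [0.4339, 0.0012, 0.0026]
tcp_rot: [-0.524, 0.475, -0.475, 0.524]
contact_force: [-1.6, -0.3, 10.1]
grip_width: 0.401
```

Emit:
jog_arm:
  moves: "-1 0 0 1 0;-1 0 0 2 0;-1 0 0 4 0;-1 0 0 4 0;-1 0 0 4 0;-1 0 0 0 0;-1 0 0 0 0"

```text
t: 15.08
eef_pos: [0.4347, 0.0015, 0.154]
tcp_rot: [-0.522, 0.474, -0.475, 0.526]
contact_force: [-1.1, 0.9, -4.5]
grip_width: 0.398
```

Emit:
jog_arm:
  moves: "-1 3.5 0 0 3;-1 3.5 0 0 3;-1 3.5 -0.2 0 3;-1 3.5 -0.2 0 3;-1 3 -0.2 -1 1.8;-1 1.2 -0.3 -2 0;-1 0 0 -1.5 0;-1 0 0 0 0;-1 0 0 0 0"

```text
t: 15.83
eef_pos: [0.6135, -0.0084, 0.1043]
tcp_rot: [0.579, -0.41, 0.407, -0.576]
contact_force: [-0.3, -0.5, -3.1]
grip_width: 0.395
```

Run:
```python
from h import *
b=shot('side');tool()
o=lambda im,x,y:cv2.resize(im[y:y+75,x:x+100],None,fx=7,fy=7,interpolation=cv2.INTER_CUBIC)
cv2.imwrite('pics/c6.png',cv2.cvtColor(o(b,290,165),cv2.COLOR_RGB2BGR))
```

```text
{'t': 15.883, 'eef_pos': [0.614, -0.008, 0.106], 'tcp_rot': [0.578, -0.409, 0.408, -0.576], 'contact_force': [0.356, 0.298, -3.608], 'grip_width': 0.395}
yaxis [-0.003 -0.001 -1.   ] jaw deg 19.4 j [-0.62  0.56  0.82  1.59 -0.43  1.18  0.63]
```

View pics/c6.png

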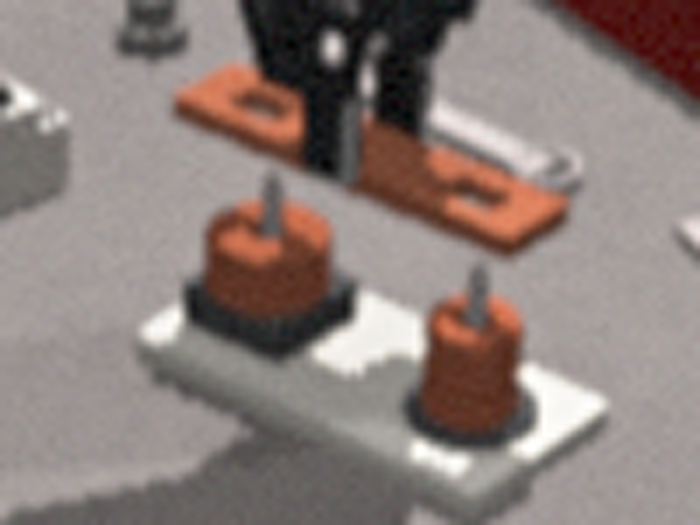

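Run:
```python
from h import *
for z,a,b in((.109,(327.9,179.3),(358.6,191.9)),(.078,(328.9,190.4),(358.6,203.4))):
  A,B=onz('side',a,z),onz('side',b,z);d=B-A;print(A,B,(A+B)/2,np.linalg.norm(d),np.degrees(np.arctan2(d[1],d[0])))
```

```text
[0.60012812 0.04374725 0.109     ] [ 0.63403808 -0.05236628  0.109     ] [ 0.6170831  -0.00430952  0.109     ] 0.10192004907697691 -70.5665745028188
[0.60036794 0.03769518 0.078     ] [ 0.63243653 -0.05766655  0.078     ] [ 0.61640224 -0.00998569  0.078     ] 0.10060942024777843 -71.41305223527249
```

Emit:
jog_arm:
  moves: "-1 0.1 -0.3 -1 0;-1 0 0 -1 0;-1 0 0 -0.7 0;-1 0 0 -0.4 0;-1 0 0 0 0;-1 0 0 0 0"

```text
t: 16.38
eef_pos: [0.6167, -0.0104, 0.076]
tcp_rot: [-0.577, 0.408, -0.408, 0.578]
contact_force: [1.9, 1.2, -2.9]
grip_width: 0.4
```

Run:
```python
from h import *
b=shot('side');tool()
o=lambda im,x,y:cv2.resize(im[y:y+75,x:x+100],None,fx=7,fy=7,interpolation=cv2.INTER_CUBIC)
cv2.imwrite('pics/c7.png',cv2.cvtColor(o(b,290,165),cv2.COLOR_RGB2BGR))
```

```text
{'t': 16.433, 'eef_pos': [0.617, -0.011, 0.076], 'tcp_rot': [-0.577, 0.408, -0.408, 0.578], 'contact_force': [1.537, -0.296, -3.549], 'grip_width': 0.398}
yaxis [ 0.  0. -1.] jaw deg 19.5 j [-0.6   0.6   0.8   1.62 -0.46  1.13  0.65]
```

View pics/c7.png

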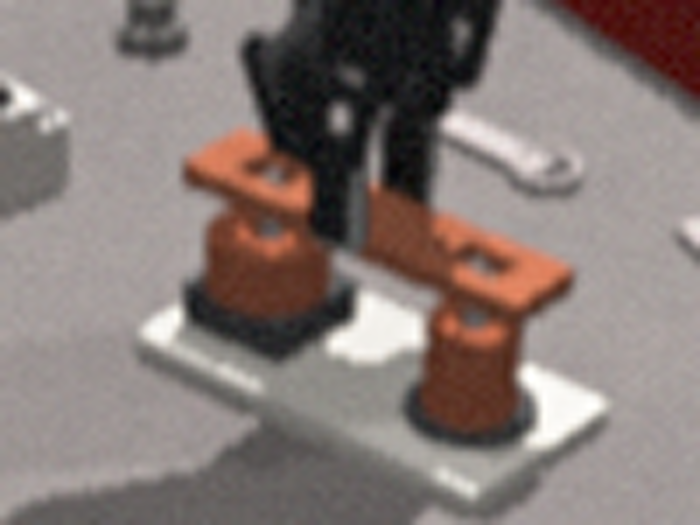

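Both stud tips show inside the slots (crop 272,178 and 480,262). I'm lowering the bar.

Emit:
jog_arm:
  moves: "-1 0 0 -0.6 0;-1 0 0 -0.6 0;-1 0 0 -0.3 0;-1 0 0 -0.2 0;-1 0 0 0 0;-1 0 0 0 0"

```text
t: 16.93
eef_pos: [0.6172, -0.0105, 0.0588]
tcp_rot: [-0.577, 0.408, -0.408, 0.578]
contact_force: [5.6, 2.5, -3.9]
grip_width: 0.394
```

Emit:
jog_arm:
  moves: "-1 0 0 -0.2 0;-1 0 0 0 0;-1 0 0 0 0"

```text
t: 17.18
eef_pos: [0.6173, -0.0105, 0.0587]
tcp_rot: [-0.577, 0.408, -0.408, 0.578]
contact_force: [-1.9, 3.6, 11.9]
grip_width: 0.395
```

Emit:
jog_arm:
  moves: "1 0 0 0.1 0;1 0 0 0 0;1 0 0 0 0;1 0 0 0 0;1 0 0 0 0;1 0 0 2 0;1 0 0 4 0;1 0 0 4 0;1 0 0 2 0;1 -0.5 3 0 0;1 -0.7 3.7 0 0;1 -0.7 3.7 0 0"
  force: 30

```text
t: 18.18
eef_pos: [0.5974, 0.0929, 0.1785]
tcp_rot: [-0.577, 0.409, -0.409, 0.577]
contact_force: [1.6, 0.8, -1.1]
grip_width: 0.996
```

Emit:
jog_arm:
  moves: "1 -0.7 3.7 0 0;1 -0.7 3.7 0 0;1 -0.7 3.7 0 0;1 -0.7 3.7 0 0;1 -0.7 3.7 -1 0;1 -0.8 3.7 -2 0;1 -0.6 0.2 -3 0;1 0 0 0 0;1 0 0 0 0"

```text
t: 18.93
eef_pos: [0.5475, 0.3155, 0.1171]
tcp_rot: [0.579, -0.408, 0.408, -0.576]
contact_force: [1.6, -0.6, 0.9]
grip_width: 0.998
```

Run:
```python
from h import *
b=shot('side');a=shot('top');tool()
o=lambda im,x,y:cv2.resize(im[y:y+70,x:x+150],None,fx=4,fy=4,interpolation=cv2.INTER_CUBIC)
cv2.imwrite('pics/c8.png',cv2.cvtColor(np.vstack([o(b,240,130),o(a,230,150)]),cv2.COLOR_RGB2BGR))
c=cv2.resize(b[165:240,290:390],None,fx=4,fy=4)
```

```text
{'t': 19.033, 'eef_pos': [0.55, 0.314, 0.12], 'tcp_rot': [-0.576, 0.408, -0.41, 0.577], 'contact_force': [0.637, -0.329, 0.999], 'grip_width': 1.003}
yaxis [ 0.002 -0.    -1.   ] jaw deg 19.3 j [-1.1   0.57  0.77  1.52 -0.41  1.21  0.07]
```

View pics/c8.png

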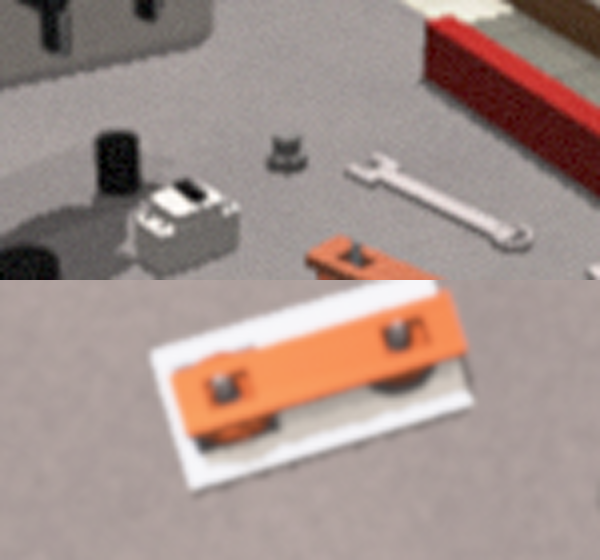

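The studs come through both slots in the side and top views, and the bar lies across both insulators. The tall cap stands free at crop (118,162), so I pick it up.

Emit:
jog_arm:
  moves: "1 0.4 0.2 -2 0;1 0 0 -3 0;1 0 0 -3 0;1 0 0 -1.5 0;1 0 0 -1.2 0;1 0 0 0 0;-1 0 0 0 0;-1 0 0 0 0;-1 0 0 0 0;-1 0 0 0 0;-1 0 0 0 0;-1 0 0 0 0"

```text
t: 20.03
eef_pos: [0.5535, 0.3186, 0.0129]
tcp_rot: [-0.577, 0.408, -0.408, 0.578]
contact_force: [-0.2, -1.2, 7.6]
grip_width: 0.388
```

Emit:
jog_arm:
  moves: "-1 0 0 0 0;-1 0 0 1 0;-1 0 0 3 0;-1 0 0 4 0;-1 0 0 4 0;-1 0 0 2 0;-1 0.7 -3.7 0 0;-1 0.8 -3.7 0 0;-1 0.8 -3.7 0 0;-1 0.8 -3.7 0 0;-1 0.8 -3.7 0 0;-1 0.8 -3.7 0 0"

```text
t: 21.03
eef_pos: [0.5997, 0.0944, 0.1523]
tcp_rot: [-0.577, 0.408, -0.408, 0.578]
contact_force: [1.0, -0.3, -0.2]
grip_width: 0.391
```

Emit:
jog_arm:
  moves: "-1 0.8 -3.7 0 0;-1 0.8 -3.7 0 0;-1 0.8 -3.7 0 0;-1 0.9 -3.7 -1.5 0;-1 0 0 -1.5 0;-1 0 0 -1.4 0;-1 0 0 0 0;-1 0 0 0 0"

```text
t: 21.7
eef_pos: [0.6323, -0.0499, 0.1069]
tcp_rot: [0.578, -0.408, 0.407, -0.578]
contact_force: [0.6, 0.9, -0.6]
grip_width: 0.391
```

Run:
```python
from h import *
b=shot('side');tool()
o=lambda im,x,y:cv2.resize(im[y:y+75,x:x+100],None,fx=6,fy=6,interpolation=cv2.INTER_CUBIC)
cv2.imwrite('pics/c9.png',cv2.cvtColor(o(b,300,155),cv2.COLOR_RGB2BGR))
```

```text
{'t': 21.75, 'eef_pos': [0.633, -0.05, 0.108], 'tcp_rot': [-0.578, 0.408, -0.407, 0.578], 'contact_force': [-0.171, 1.08, -0.054], 'grip_width': 0.388}
yaxis [-0.     0.001 -1.   ] jaw deg 19.6 j [-0.53  0.6   0.81  1.53 -0.46  1.2   0.7 ]
```

View pics/c9.png

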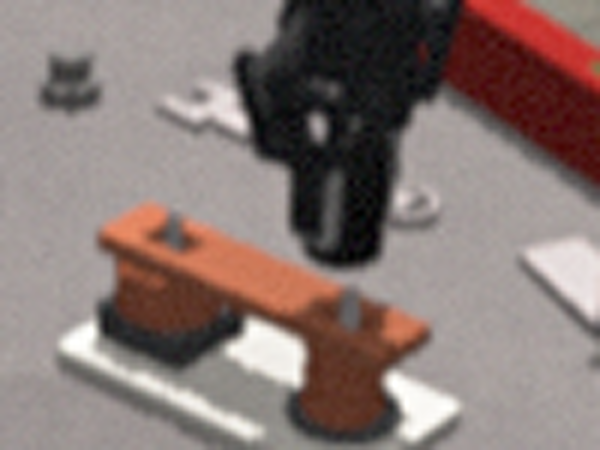

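Emit:
jog_arm:
  moves: "-1 -0.1 -0.55 0 0;-1 0 0 -0.5 0;-1 0 0 -0.5 0;-1 0 0 -0.5 0;-1 0 0 -0.5 0;-1 0 0 0 0;-1 0 0 0 0"

```text
t: 22.33
eef_pos: [0.6321, -0.0561, 0.0871]
tcp_rot: [-0.577, 0.408, -0.408, 0.578]
contact_force: [1.9, 3.2, -1.2]
grip_width: 0.386
```

Emit:
jog_arm:
  moves: "-1 0 0 -0.4 0;-1 0 0 -0.3 0;-1 0 0 -0.2 0;-1 0 0 0 0;-1 0 0 0 0"

```text
t: 22.75
eef_pos: [0.6331, -0.0555, 0.0789]
tcp_rot: [-0.577, 0.407, -0.408, 0.579]
contact_force: [5.7, 7.2, 0.1]
grip_width: 0.387
```

Emit:
jog_arm:
  moves: "-1 0.1 0.2 0 0;-1 0 0 -0.2 0;-1 0 0 0 0;-1 0 0 0 0"

```text
t: 23.08
eef_pos: [0.6335, -0.0554, 0.0788]
tcp_rot: [-0.577, 0.408, -0.409, 0.578]
contact_force: [-4.5, 4.7, 16.3]
grip_width: 0.384
```

Emit:
jog_arm:
  moves: "1 0 0 0.1 0;1 0 0 0 0;1 0 0 0 0;1 0 0 0 0;1 0 0 0 0;1 0 0 2 0;1 0 0 4 0;1 0 0 4 0;1 0 0 2 0;1 -2 2.6 0 0;1 -2.4 3 0 0;1 -2.4 3 0 0"

```text
t: 24.08
eef_pos: [0.564, 0.0302, 0.1974]
tcp_rot: [0.577, -0.409, 0.409, -0.577]
contact_force: [0.5, 1.3, 0.7]
grip_width: 1.001
```

Emit:
jog_arm:
  moves: "1 -2.4 3 0 0;1 -2.4 3 -1 0;1 -2.4 3 -2 0;1 -2.4 3 -3 0;1 -2.4 3 -3 0;1 -1.7 2.4 0 0;1 0 0 0 0;1 0 0 0 0"

```text
t: 24.75
eef_pos: [0.4343, 0.1963, 0.1165]
tcp_rot: [0.578, -0.407, 0.407, -0.578]
contact_force: [0.6, -0.2, 1.5]
grip_width: 1.0
```

Run:
```python
from h import *
b=shot('side');tool()
o=lambda im,x,y:cv2.resize(im[y:y+105,x:x+140],None,fx=5,fy=5,interpolation=cv2.INTER_CUBIC)
cv2.imwrite('pics/c10.png',cv2.cvtColor(o(b,235,140),cv2.COLOR_RGB2BGR))
```

```text
{'t': 24.8, 'eef_pos': [0.435, 0.195, 0.117], 'tcp_rot': [0.578, -0.408, 0.408, -0.578], 'contact_force': [0.047, 0.013, 1.066], 'grip_width': 1.003}
yaxis [ 0. -0. -1.] jaw deg 19.6 j [-1.23  0.2   0.83  1.95 -0.17  1.06  0.02]
```

View pics/c10.png

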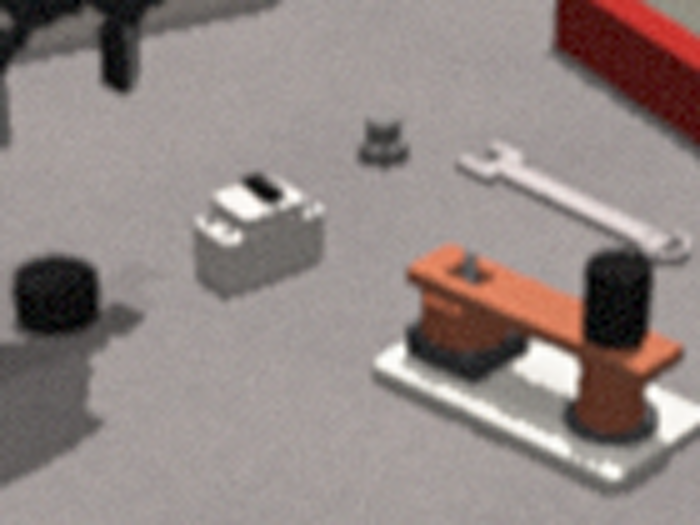

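The tall cap is upright on the bar (crop 617,300). Next is the wide cap at (57,295).

Emit:
jog_arm:
  moves: "1 -0.7 0.9 -2 0;1 0 0 -3 0;1 0 0 -3 0;1 0 0 -2 0;1 0 0 -1 0;1 0 0 0 0;-1 0 0 0 0;-1 0 0 0 0;-1 0 0 0 0;-1 0 0 0 0;-1 0 0 0 0;-1 0 0 0 0"

```text
t: 25.8
eef_pos: [0.4297, 0.2043, 0.0085]
tcp_rot: [-0.576, 0.408, -0.408, 0.578]
contact_force: [-0.1, -1.3, 7.4]
grip_width: 0.546
```

Emit:
jog_arm:
  moves: "-1 0 0 1 0;-1 0 0 3 0;-1 0 0 4 0;-1 0 0 4 0;-1 0 0 2 0;-1 2.5 -2.4 0 0;-1 2.5 -2.4 0 0;-1 2.5 -2.4 0 0;-1 2.5 -2.4 0 0;-1 2.5 -2.4 0 0;-1 2.5 -2.4 0 0;-1 0 0 0 0"

```text
t: 26.8
eef_pos: [0.5819, 0.0522, 0.1486]
tcp_rot: [0.576, -0.409, 0.412, -0.575]
contact_force: [-1.5, -2.1, -0.4]
grip_width: 0.55
```

Emit:
jog_arm:
  moves: "-1 2.1 -1.6 -1.5 0;-1 0 0 -1.5 0;-1 0 0 -1.3 0;-1 0 0 0 0;-1 0 0 0 0;-1 0 0 0 0"

```text
t: 27.3
eef_pos: [0.5996, 0.0447, 0.105]
tcp_rot: [-0.577, 0.408, -0.408, 0.578]
contact_force: [0.8, 0.3, 0.3]
grip_width: 0.549
```

Run:
```python
from h import *
b=shot('side');tool()
o=lambda im,x,y:cv2.resize(im[y:y+75,x:x+100],None,fx=6,fy=6,interpolation=cv2.INTER_CUBIC)
cv2.imwrite('pics/c11.png',cv2.cvtColor(o(b,290,155),cv2.COLOR_RGB2BGR))
```

```text
{'t': 27.35, 'eef_pos': [0.6, 0.045, 0.105], 'tcp_rot': [-0.577, 0.408, -0.408, 0.578], 'contact_force': [-0.286, 0.511, -0.319], 'grip_width': 0.546}
yaxis [ 0.001  0.001 -1.   ] jaw deg 19.5 j [-0.73  0.54  0.83  1.63 -0.43  1.16  0.55]
```

View pics/c11.png

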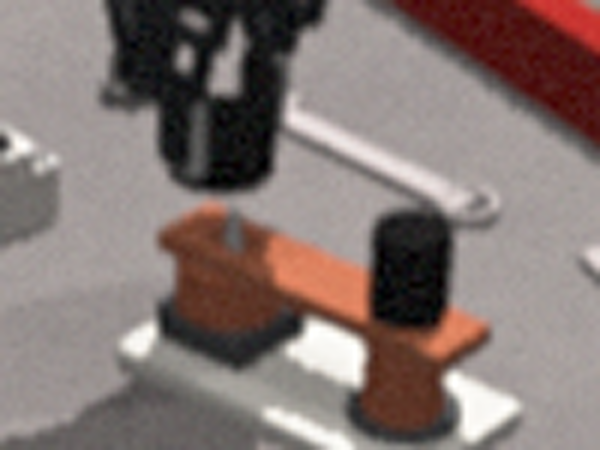

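Emit:
jog_arm:
  moves: "-1 0 -0.8 0 0;-1 0 0 -0.5 0;-1 0 0 -0.5 0;-1 0 0 -0.5 0;-1 0 0 -0.4 0;-1 0 0 0 0;-1 0 0 0 0"

```text
t: 27.93
eef_pos: [0.5999, 0.0364, 0.0847]
tcp_rot: [-0.577, 0.408, -0.408, 0.578]
contact_force: [2.3, 2.3, -0.7]
grip_width: 0.543
```

Emit:
jog_arm:
  moves: "-1 0 0 -0.4 0;-1 0 0 -0.4 0;-1 0 0 -0.1 0;-1 0 0 0 0;-1 0 0 0 0"

```text
t: 28.35
eef_pos: [0.6013, 0.0373, 0.0762]
tcp_rot: [-0.577, 0.407, -0.409, 0.579]
contact_force: [8.4, 3.8, -2.7]
grip_width: 0.546
```

Emit:
jog_arm:
  moves: "-1 0.1 0.1 0 0;-1 0 0 -0.2 0;-1 0 0 0 0;-1 0 0 0 0"

```text
t: 28.68
eef_pos: [0.6015, 0.0375, 0.0746]
tcp_rot: [-0.577, 0.408, -0.408, 0.578]
contact_force: [2.8, 4.4, 4.4]
grip_width: 0.547
```

Height 0.0746 matches the expected seat (0.066 + 0.0085) and contact has begun. I'll press slightly more, release and retreat.

Emit:
jog_arm:
  moves: "-1 0 0 -0.1 0;-1 0 0 0 0;-1 0 0 0 0"

```text
t: 28.93
eef_pos: [0.6015, 0.0375, 0.0745]
tcp_rot: [-0.577, 0.408, -0.408, 0.578]
contact_force: [-1.7, 3.7, 13.2]
grip_width: 0.549
```

Emit:
jog_arm:
  moves: "1 0 0 0.1 0;1 0 0 0 0;1 0 0 0 0;1 0 0 0 0;1 0 0 0 0;1 0 0 2 0;1 0 0 4 0;1 0 0 4 0;1 0 0 3 0;1 -2 3.5 0 0;1 -2 3.5 0 0;1 -2 3.5 0 0"

```text
t: 29.93
eef_pos: [0.5402, 0.1418, 0.2043]
tcp_rot: [-0.577, 0.409, -0.409, 0.577]
contact_force: [0.1, 0.9, 0.7]
grip_width: 0.998
```

Emit:
jog_arm:
  moves: "1 -2 3.5 0 0;1 -2 3.5 0 0;1 -2 3.5 0 0;1 -1 3.5 0 0;1 0 3.5 0 0;1 0 3.5 0 0;1 0 3.5 0 0;1 0 0 0 0;1 0 0 0 0"

```text
t: 30.68
eef_pos: [0.4693, 0.3892, 0.2027]
tcp_rot: [0.579, -0.407, 0.407, -0.578]
contact_force: [-0.2, -0.4, -0.0]
grip_width: 1.001
```

Run:
```python
from h import *
b=shot('side');a=shot('top');tool()
o=lambda im,x,y:cv2.resize(im[y:y+75,x:x+150],None,fx=4,fy=4,interpolation=cv2.INTER_CUBIC)
cv2.imwrite('pics/c12.png',cv2.cvtColor(np.vstack([o(b,270,160),o(a,200,145)]),cv2.COLOR_RGB2BGR))
```

```text
{'t': 30.783, 'eef_pos': [0.471, 0.386, 0.204], 'tcp_rot': [0.578, -0.408, 0.409, -0.577], 'contact_force': [0.257, 0.11, 0.442], 'grip_width': 0.997}
yaxis [-0.    -0.001 -1.   ] jaw deg 19.4 j [-1.31  0.45  0.8   1.49 -0.32  1.34 -0.15]
```

View pics/c12.png

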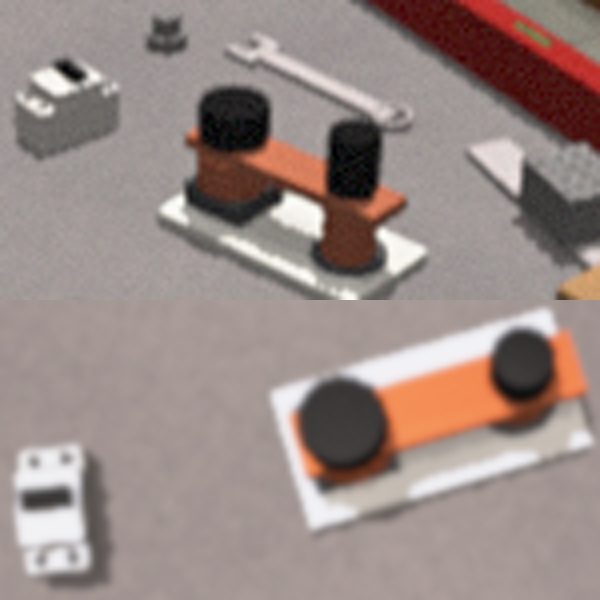

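The final views show both caps upright and down on the flat bar, at side crop (234,120) and (354,160). The breaker has not moved and the arm is clear, so I'm handing in.

```bash
python3 -c "
from h import *
print(env.finish_job())"
```

```text
the job is handed in; nothing more can be done
None
```

The busbar link is built and handed in at about 31 s, out of the 131 s allowed. I worked in the order asked: tall insulator on the low foot, wide insulator on the raised foot, copper bar over both studs, tall cap, then wide cap.

**Last checks:** The closing side and top views show both caps upright and down on a flat bar, the circuit breaker where it was, and the arm clear with the gripper open. The last heights before release matched the expected seats to about 1 mm. The highest force I read was about 17 N.

**What disagreed or was not checked:**
- The two cameras differed by 2–5 mm on the stud positions, so I corrected over the studs with close side views.
- The bar and both caps met small sideways forces (under 10 N) before seating.
- The tape roll was outside the final crops. I never handled it, and it looked undisturbed in the views that showed it earlier.

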